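# Brush off the board fixture and shut its lid

## Robot

A 6-joint arm with a two-finger parallel gripper is mounted at the origin on the work surface. World frame = base frame: x ahead of the robot, y to its left, z up, the work surface at z = 0. Lengths are in mm, angles in rad, forces in N, time in s.
With the tool pointing down it reaches from about 300 to 775 mm from the base axis. Payload 14.6 kg.
Tool frame: the origin (TCP) lies on the centre line of the jaws, within the pads' length; the fingertips stand manip.tcp_to_tips ahead of it and the grasp point (between the pads) lies 5 mm behind it (manip.tcp_to_tips is the distance from the TCP to the fingertips, in mm); z points along the fingers, y is the direction in which the jaws open and shut (so a half turn about z gives the same grasp; the last joint's range is limited). The gripper opens to 94 mm and grips with 3 to 60 N. Pads are 16 mm wide; open, the fingers measure 119 mm over their backs; the gripper's body (75 mm by 177 mm) begins 78 mm behind the grasp point.
Start: joints at [1.21, 0.3, 1.521, -0, 1.321, -0.067], TCP at [159.273, 526.423, 219.446] pointing down, gripper open.
Joint ranges: [-3.03, 3.03], [-0.79, 2.21], [0.23, 2.52], [-1.04, 4.18], [0, 3.07], [-2.55, 2.55]. Speed limits (rad/s): [2.22, 2.22, 2.57, 3.14, 3.14, 3.14].

## Interface

Orientations are given as [roll, pitch, yaw] about the fixed x, y, z axes, in that order (R = Rz(yaw) Ry(pitch) Rx(roll)).
In Python, from cell import manip, optics, workorder gives the robot as it stands. The module is installed in compiled form; this text tells all that it offers.
- The arm moves only by the tool jog_arm, never from a script. Its argument "deltas" is text: rows parted by semicolons, each of 5 numbers parted by spaces: the shift along the tool's x, y, z in mm, then the turn about the tool's z in rad, then the finger opening in mm, from 0 to 94. In form: tx ty tz twist grip; .... A call has exactly 10 rows; each row is the pose to reach, as a shift and turn from the pose commanded when the call began, along the tool's axes at that moment; what a row does not reach only later rows make up. A row lasts 1/8 s, in which the tool goes at most 62.5 mm and 10.7 degrees, less where a joint would pass 70% of its speed; a pose out of reach is approached as far as the arm can. A call with a gripper value outside its range is refused whole. The fingers move at their own pace and stop on an object; "squeeze" is the grip in N (left out, the last holds). Time passes only in rows, so rows that repeat a pose let the fingers close, or fill a call up. It gives the time, the measured TCP pose, the force and the opening at its end, in the units of the state.
- manip.read_state(): the state, without advancing time (a new reading comes with each control period).
- optics.camera(name): name is "scene" or "top" or "wrist"; returns (picture, depth): 420x560x3 uint8, red, green, blue; 420x560 float32, mm along the optical axis (not along the pixel's ray), 0 where there is no reading.
- optics.get_calibration(name): a dict with "intrinsics" (3x3 intrinsics, pixels), "R" (3x3) and "t" (3): a world point X has camera coordinates R X + t; the wrist camera has in their place "hand_eye" (4x4, takes a point from camera to tool coordinates, whose origin is the TCP and whose axes are the flange's). Camera axes: x right, y down, z forward; pixel columns grow to the right and rows downward; lengths in mm; the calibration is good to about 2 mm. A picture is of the moment at which its call begins: read the wrist's pose just before it. get_calibration takes no time and is no camera call.
- workorder.sign_off(): hands the job in, once; it reports no verdict.
The state is a dict: "clock": time; "joints": joint angles; "qd": joint speeds; "effort": joint torques, N m; "eef_pos": TCP position; "eef_rot": TCP orientation; "wrist_force": force on the tool from outside, world axes, zero at the start; "moment": the same for the moment, N m; "finger_gap": finger opening in mm.
Only numpy, scipy, OpenCV 4.12 (cv2) and the standard library are available. Lean on these libraries where they do the work, as an engineer would, in place of code of your own. Each camera call takes 0.05 s, during which the arm holds its last target.

## Task

Take the bench brush and use it to sweep the three metal offcuts off the bed of the board fixture into its catch tray; do not touch the offcuts with the gripper, and clear them all while the lid is still open. Put the brush back on the bench clear of the fixture, and lower the fixture's hinged lid fully shut without slamming it. Leave the roll of tape, the pliers and the helping-hands stand where they are.

Things in the scene. Friction and masses are not known exactly. Their poses are not given: they have to be found in the camera images.
- fixture: Board fixture, a black block fixed to the bench, 176 mm along x; origin on the bench under the centre of the bed. Its frame: x along the hinge, y towards the hinge, z up. Two side rails stand along the bed (10 mm thick, inner faces at x = -78 and +78 mm, top at z = 64 mm); a hinge bar runs along the +y side (y = 95 to 107 mm, up to z = 73 mm)
- bed (a point): Centre of the top of the bed, a flat dark plate 50 mm above the bench, between the side rails, from y = -95 to +95 mm; its -y side is open and drops into the catch tray. Axes as the fixture's
- tray (a point): Centre of the catch tray's floor, 145 mm from the bed's centre along the fixture's -y. An open aluminium tray, part of the fixture: inside x within 84 mm, y from -191 to -95 mm in the fixture's frame, floor 4 mm above the bench, walls 4 mm thick, 24 mm high. Axes as the fixture's
- lid (a joint): Angle of the lid, rad: 0 = shut, flat on the rails; pi/2 = upright; up to 2.1 = leaning back, away from the bed. An aluminium frame with a clear window, 176 mm along the hinge, 190 mm from hinge to free edge, 9 mm thick, 0.35 kg. Its hinge is stiff: it stays at any angle and takes about 1 to 5 N at the free edge to move
- lid_hinge (a point): On the hinge axis, mid length: at x = 0, y = 95, z = 64.5 mm in the fixture's frame. Its axes turn with the lid: x along the hinge, -y along the lid to its free edge, z out of the lid's outer face (up when shut). The lid's inner face is at z = 0 here, its outer face at z = 9 mm
- lid_edge (a point): Middle of the lid's free edge, on its outer face (190 mm from the hinge); axes as lid_hinge
- brush: Bench brush, loose, standing on its bristles on the bench; origin at the centre of the bristles' underside, x along the brush's length, z up. Dark bristles 130 x 32 mm, 28 mm high; wooden back 134 x 36 mm from z = 28 to 46 mm; on its middle an upright wooden grip 28 mm (x) by 24 mm (y), from z = 46 to 92 mm. 0.14 kg
- brush_grip (a point): Where to grip the brush: on the axis of the upright grip, 70 mm above the bristles' underside; axes as the brush's
- rail_mid (a point): Centre of the offcut of grooved aluminium rail, loose, 28 x 20 x 20 mm, lying on the bed
- angle_mid (a point): Centre of the offcut of steel angle, loose, 28 x 20 mm foot, 24 mm high, 4 mm thick; the point lies 8 mm above its foot's underside; lying on the bed
- stub_mid (a point): Centre of the square brass stub, loose, 20 x 18 x 18 mm with a short round end 8 mm long, lying on the bed
- offcut_rail: The offcut of grooved rail; origin under its centre
- offcut_angle: The offcut of steel angle; origin under its centre
- offcut_stub: The brass stub; origin under its centre
- tape: Roll of yellow tape lying flat, 84 mm across, 19 mm high; bystander; origin under its centre
- pliers: Pliers with orange handles lying flat, about 145 mm long, 66 mm wide, 15 mm high; bystander; origin under the pivot
- helper: Helping-hands stand, black foot 70 x 55 mm, steel cross bar with two clips, 140 mm high and about 200 mm across y; bystander; origin under its foot
There are look-alikes about, which are no part of the job. What is shaped like the offcut_rail but blue or red is not meant.

How it is judged:
By the outcome, as a careful person would: the job done as asked, in the order asked, and still so for the second after the job is handed in, with the robot touching nothing.
It also fails if it takes over 67 s, if anything falls off the work surface, if the arm or the gripper's body presses on something with over 40 N, if the wrist force passes 120 N, or if a joint passes its speed limit or range.

## Working session

There is one attempt and no reset: what is moved stays moved. The work goes in short steps, Python scripts to look and compute and a tool call to move; the robot and the scene stay as the last step left them, time stands still between calls to the robot, and variables do not carry over. Pictures are saved under pics/ and viewed, and the job is handed in when it is done.

Besides the shell and the picture viewer there is one more tool, called after ">>>" by a JSON object that holds its "method" and its "body", one argument or row to a line. jog_arm: Moves the arm, as the interface text tells. Its arguments: {"type":"object","properties":{"deltas":{"type":"string"},"squeeze":{"type":"number"}},"required":["deltas"]}

```bash
mkdir -p pics; python3 - <<'E'
from cell import manip, optics, workorder
import cv2,pickle
print(manip.read_state(), manip.tcp_to_tips)
d={}
for n in ["scene","top","wrist"]:
    c=optics.get_calibration(n); p,z=optics.camera(n)
    cv2.imwrite(f"pics/{n}0.png",p[:,:,::-1]); d[n]=(p,z,c); print(n,c)
pickle.dump(d,open("d0.pkl","wb"))
E
```

```text
{'clock': 0.0, 'joints': array([ 1.21039214e+00,  3.00451486e-01,  1.52159543e+00,  8.82119289e-07,
        1.32070864e+00, -6.66054810e-02]), 'qd': array([-1.37523228e-03,  2.54107306e-03, -2.94107785e-04, -1.31532090e-04,
        4.56759940e-04, -6.34469309e-05]), 'effort': array([-7.48571620e-04, -5.31818676e+01, -3.52739418e+01,  7.08112679e-02,
        2.44912470e-02, -1.01363171e-04]), 'eef_pos': array([159.19000445, 526.19212332, 218.89101499]), 'eef_rot': array([-3.14043239e+00, -7.82506655e-05,  2.84779368e+00]), 'wrist_force': array([ 1.15414775, -0.31739097,  0.75473896]), 'moment': array([-0.00578032, -0.00031138,  0.06106517]), 'finger_gap': 93.99167647494677} 14.0
scene {'intrinsics': array([[396.06389781,   0.        , 278.57957933],
       [  0.        , 396.06389781, 209.90431588],
       [  0.        ,   0.        ,   1.        ]]), 'R': array([[ 2.19251191e-02,  9.99759614e-01, -6.37697829e-05],
       [ 5.95994776e-01, -1.31216103e-02, -8.02881094e-01],
       [-8.02688929e-01,  1.75652572e-02, -5.96139199e-01]]), 't': array([  27.37612844, -302.82885217, 1328.152
[... 222 characters left out ...]
-0.00476932],
       [-0.97539689,  0.09580068, -0.19855261],
       [ 0.19807512, -0.01456475, -0.98007863]]), 't': array([  21.85108538,  629.71498486, 1063.8489554 ])}
wrist {'intrinsics': array([[351.49731529,   0.        , 279.4507253 ],
       [  0.        , 351.49731529, 209.64246934],
       [  0.        ,   0.        ,   1.        ]]), 'hand_eye': array([[ 6.92843935e-04, -9.71511047e-01, -2.36993259e-01,
         7.01618550e+01],
       [ 9.99999292e-01,  4.43918249e-04,  1.10371056e-03,
        -1.17053577e+00],
       [-9.67061365e-04, -2.36993856e-01,  9.71510667e-01,
        -1.64664299e+02],
       [ 0.00000000e+00,  0.00000000e+00,  0.00000000e+00,
         1.00000000e+00]])}
```

View pics/scene0.png

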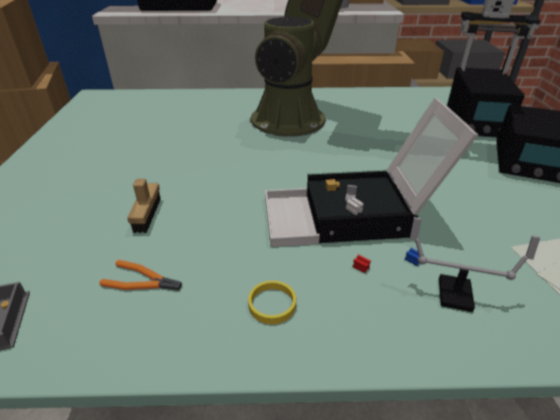

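View pics/top0.png

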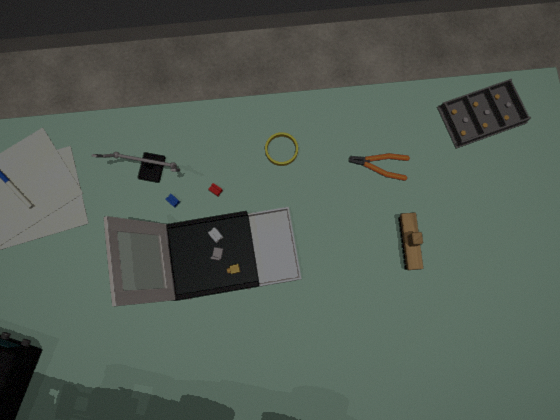

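View pics/wrist0.png

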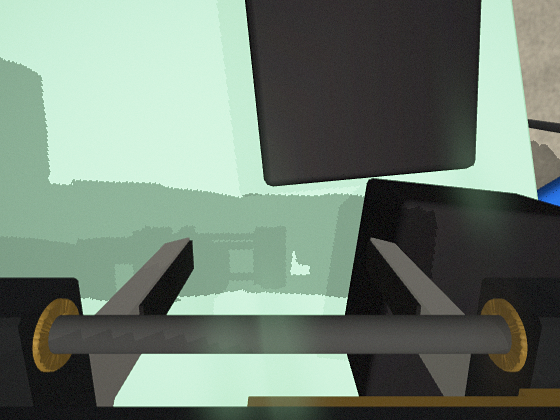

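Scene view: brush at about (145,205), fixture bed (355,200), tray to its left (292,215), lid open and leaning back on the right. Red and blue decoys lie at (362,263) and (413,257). Next I'll measure.

```bash
cat > h.py <<'E'
import numpy as np,cv2,pickle
def cloud(z,c):
    K=c["intrinsics"];v,u=np.mgrid[0:z.shape[0],0:z.shape[1]]
    C=np.stack([(u-K[0,2])/K[0,0]*z,(v-K[1,2])/K[1,1]*z,z],-1)
    return (C-c["t"])@c["R"]
def ray(u,v,c,h):
    K=c["intrinsics"];d=c["R"].T@np.array([(u-K[0,2])/K[0,0],(v-K[1,2])/K[1,1],1]);o=-c["R"].T@c["t"]
    return o+d*(h-o[2])/d[2]
def proj(X,c):
    p=c["intrinsics"]@(c["R"]@np.asarray(X,float)+c["t"]);return p[:2]/p[2]
E
python3 - <<'E'
from h import *
d=pickle.load(open("d0.pkl","rb"))
p,z,c=d["top"]; W=cloud(z,c)
for n,(u,v) in dict(table=(350,300),brushL=(408,220),brushR=(412,262),grip=(416,239),bed=(200,270),tray=(275,245),rail1=(230,213),lidA=(110,220),lidB=(115,300),hb=(172,260),lidin=(160,225)).items(): print(n,W[v,u].round(1))
im=cv2.resize(p[190:320,90:320],None,fx=3.4,fy=3.4,interpolation=cv2.INTER_CUBIC)
cv2.imwrite("pics/topfix.png",im[:,:,::-1])
im=cv2.resize(p[195:285,380:450],None,fx=6,fy=6,interpolation=cv2.INTER_CUBIC)
cv2.imwrite("pics/topbr.png",im[:,:,::-1])
p,z,c=d["scene"]
im=cv2.resize(p[90:260,255:480],None,fx=3.5,fy=3.5,interpolation=cv2.INTER_CUBIC)
cv2.imwrite("pics/scfix.png",im[:,:,::-1])
E
```

```text
table [ 396.6 -184.7    2.4]
brushL [ 567.6 -337.8   47.6]
brushR [ 469.1 -333.3   43.8]
grip [ 516.6 -337.    91.1]
bed [498.2 158.5  47.8]
tray [544.5 -19.7   2.7]
rail1 [622.8  77.9  60.5]
lidA [598.6 300.1 230.6]
lidB [441.7 292.7 236.4]
hb [527.2 221.1  51.6]
lidin [606.2 237.3  83.2]
```

View pics/topfix.png

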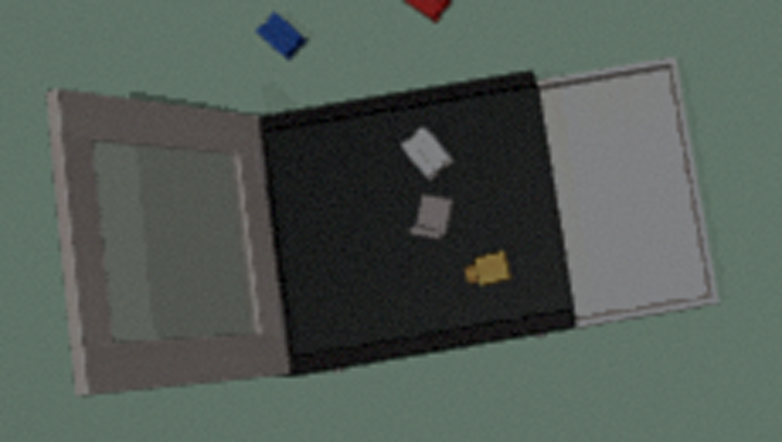

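View pics/scfix.png

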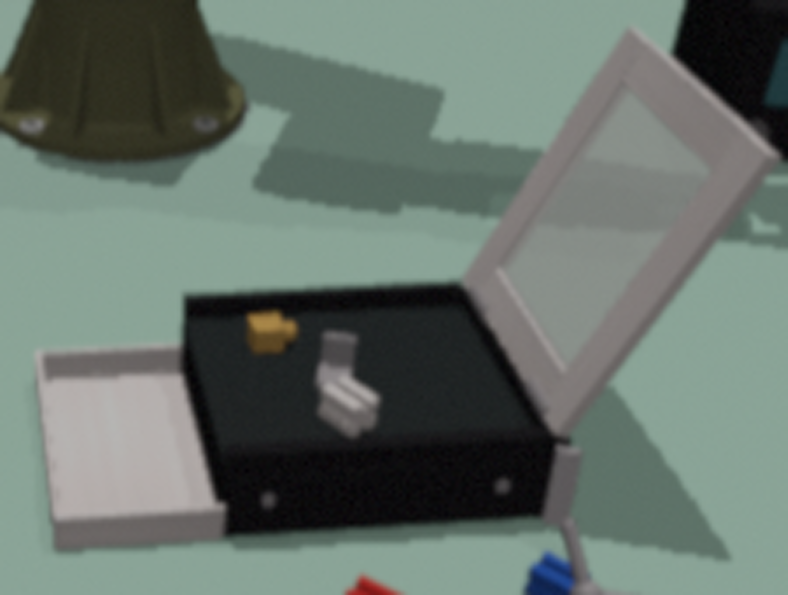

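View pics/topbr.png

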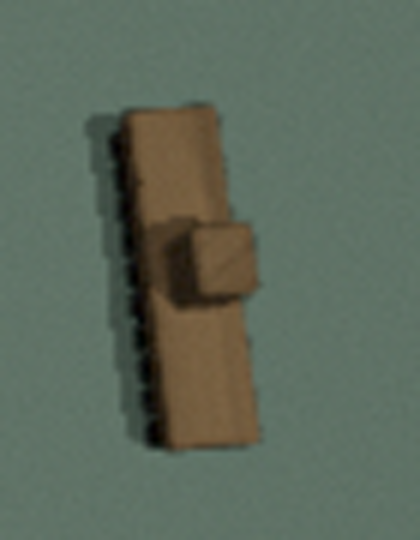

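```bash
python3 - <<'E'
from h import *
d=pickle.load(open("d0.pkl","rb"))
p,z,c=d["top"]
cs=d["scene"][2]
T=lambda x,y,h:ray(90+x/3.4,190+y/3.4,c,h)
B=lambda x,y,h:ray(380+x/6,195+y/6,c,h)
S=lambda x,y,h:ray(255+x/3.5,90+y/3.5,cs,h)
print("top: traycorners",T(677,58,24),T(717,300,24),"rail front",T(533,72,64),T(575,327,64),"rail back",T(262,116,64),T(289,375,64))
print("scene: tray",S(40,352,24),S(55,525,24), "rail front",S(186,297,64),S(222,448,64))
print("brush",[B(*q,46).round(1) for q in [(128,108),(214,105),(262,443),(168,447)]],B(224,262,92))
print("rail",T(427,152,70),"angle",T(435,215,60),"stub",T(488,270,68))
print("lid: ",T(50,92,235),T(80,393,235))
# depth-based edges: lid points
W=cloud(z,c)
for v in (225,250,290): print([W[v,u].round(0) for u in range(106,176,6)])
E
```

```text
top: traycorners [630.58227529 -62.60775716  24.        ] [457.88115171 -72.9675481   24.        ] rail front [622.62526999  38.27170602  64.        ] [447.51983853  24.81239308  64.        ] rail back [610.20411325 225.43688839  64.        ] [434.62376758 216.37393633  64.        ]
scene: tray [461.82667869 -66.41543042  24.        ] [640.96208045 -57.29561155  24.        ] rail front [457.98601475  31.48430565  64.        ] [622.30617657  38.59365937  64.        ]
brush [array([ 586., -325.,   46.]), array([ 583.9, -359. ,   46. ]), array([ 450.7, -357.1,   46. ]), array([ 452.7, -320.9,   46. ])] [ 516.95350248 -339.80705782   92.        ]
rail [573.50126489 113.99670762  70.        ] angle [531.53274795 112.87623328  60.        ] stub [490.47240564  79.22812278  68.        ]
lid:  [604.62335564 308.809176   235.        ] [431.58603056 296.31122527 235.        ]
[array([588., 306., 237.]), array([589., 297., 228.]), array([592., 292., 207.]), array([593., 284., 196.]), array([595., 278., 175.]), array([597., 270., 158.]), array([599., 262., 142.]), array([601., 254., 123.]), array([604., 246., 103.]), array([606., 237.,  83.]), array([608., 227.,  66.]), array([608., 215.,  60.])]
[array([573., 392.,  -3.]), array([538., 297., 234.]), array([539., 291., 216.]), array([541., 285., 196.]), array([542., 278., 180.]), array([543., 270., 166.]), array([544., 263., 146.]), array([546., 255., 127.]), array([547., 247., 109.]), array([548., 238.,  90.]), array([549., 229.,  72.]), array([550., 220.,  51.])]
[array([476., 393.,   3.]), array([461., 298., 237.]), array([461., 290., 226.]), array([460., 283., 211.]), array([460., 276., 196.]), array([460., 269., 180.]), array([459., 261., 164.]), array([459., 253., 148.]), array([459., 246., 129.]), array([459., 238., 107.]), array([458., 229.,  93.]), array([458., 220.,  71.])]
```

```bash
cat >> h.py <<'E'
def delta(x,y,z,yaw=None):
    from cell import manip
    s=manip.read_state();p=s["eef_pos"];w=s["eef_rot"][2]
    d=np.array([x,y])-p[:2]
    tx=np.array([np.cos(w),np.sin(w)]);ty=np.array([np.sin(w),-np.cos(w)])
    tw=0 if yaw is None else -((yaw-w+np.pi)%(2*np.pi)-np.pi)
    print("t",s["clock"],"at",p.round(1),"yaw",round(w,4),"-> d", (d@tx).round(1),(d@ty).round(1),round(p[2]-z,1),"twist",round(tw,4),"j",s["joints"].round(2),"F",s["wrist_force"].round(1))
E
python3 - <<'E'
from h import *
d=pickle.load(open("d0.pkl","rb"))
p,z,c=d["top"]; W=cloud(z,c)
m=(z>0)&(W[...,2]>20)
h=W[m]
for lo,hi,yl,yh in [(-100,430,300,800),(430,620,310,600),(620,900,50,500),(0,430,-400,230)]:
    q=h[(h[:,0]>lo)&(h[:,0]<hi)&(h[:,1]>yl)&(h[:,1]<yh)]
    print(lo,hi,yl,yh,len(q), q.min(0).round() if len(q) else '', q.max(0).round() if len(q) else '')
delta(517,-340,230,np.pi-0.02)
E
```

```text
-100 430 300 800 2180 [211. 543.  20.] [403. 634. 125.]
430 620 310 600 8 [585. 310. 232.] [605. 312. 236.]
620 900 50 500 478 [620.  52.  20.] [796. 369. 143.]
0 430 -400 230 0  
t 0.15 at [159.2 526.3 219. ] yaw 2.8478 -> d -593.3 -725.5 -11.0 twist -0.2738 j [ 1.21  0.3   1.52  0.    1.32 -0.07] F [-0.3 -0.   0.6]
```

>>> {"method": "jog_arm", "body": {
  "deltas": "-12 -15 -10 0 94; -36 -44 -20 0 94; -71 -87 -30 -0.03 94; -107 -131 -30 -0.06 94; -145 -178 -30 -0.09 94; -184 -225 -30 -0.12 94; -222 -272 -30 -0.15 94; -261 -319 -30 -0.18 94; -299 -366 -30 -0.21 94; -338 -413 -30 -0.24 94",
  "squeeze": 30
}}

```text
clock: 1.4
eef_pos: [363.4, 31.3, 249.6]
eef_rot: [3.141, 0.001, 3.089]
wrist_force: [1.3, 0.7, -0.3]
finger_gap: 94.1
```

```bash
python3 - <<'E'
from h import *
delta(517,-340,200,np.pi-0.02)
E
```

```text
t 1.4 at [363.4  31.3 249.6] yaw 3.0887 -> d -173.0 -362.6 49.6 twist -0.0329 j [-0.01 -0.16  1.94  0.    1.36 -1.53] F [ 1.3  0.7 -0.3]
```

>>> {"method": "jog_arm", "body": {
  "deltas": "-25 -53 5 -0.01 94; -49 -104 15 -0.03 94; -74 -155 25 -0.03 94; -98 -206 35 -0.03 94; -122 -256 45 -0.03 94; -143 -300 50 -0.03 94; -160 -336 50 -0.03 94; -169 -355 50 -0.03 94; -172 -362 50 -0.03 94; -172 -362 50 -0.03 94"
}}

```text
clock: 2.65
eef_pos: [515.3, -337.2, 199.2]
eef_rot: [3.141, -0.0, 3.118]
wrist_force: [0.5, -0.2, 0.0]
finger_gap: 93.9
```

```bash
python3 - <<'E'
from h import *
from cell import optics
delta(517,-340,200,np.pi-0.02)
p,z=optics.camera("wrist");cv2.imwrite("pics/w1.png",p[:,:,::-1])
p,z=optics.camera("top");cv2.imwrite("pics/t1.png",p[:,:,::-1])
E
```

```text
t 2.65 at [ 515.3 -337.2  199.2] yaw 3.1177 -> d -1.7 -2.7 -0.8 twist -0.0039 j [-0.64  0.46  1.34  0.    1.33 -2.19] F [ 0.5 -0.2  0. ]
```

View pics/w1.png

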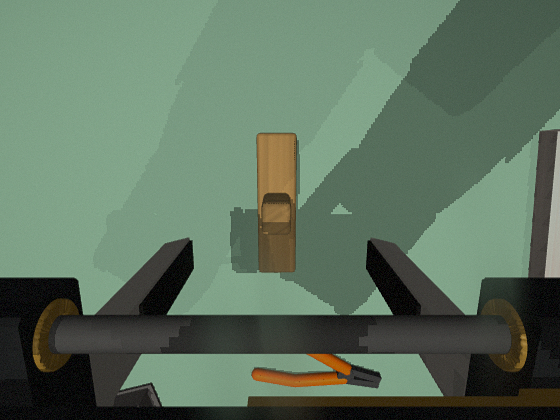

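```bash
cat >> h.py <<'E'
from scipy.spatial.transform import Rotation as Ro
def wcal(c,s):
    Rt=Ro.from_euler('xyz',s["eef_rot"]).as_matrix();H=c["hand_eye"]
    Rw=Rt@H[:3,:3];tw=Rt@H[:3,3]+s["eef_pos"]
    return dict(intrinsics=c["intrinsics"],R=Rw.T,t=-Rw.T@tw)
E
python3 - <<'E'
from h import *
from cell import optics,manip
c=wcal(optics.get_calibration("wrist"),manip.read_state())
for q in [(259,272),(297,272),(297,133),(257,133)]: print(ray(*q,c,46).round(1))
for q in [(263,204),(289,204)]: print(ray(*q,c,92).round(1))
E
```

```text
[ 584.8 -358.6   46. ]
[ 585.6 -321.5   46. ]
[ 453.2 -320.1   46. ]
[ 452.4 -355.5   46. ]
[ 506.6 -350.    92. ]
[ 507.  -329.3   92. ]
```

>>> {"method": "jog_arm", "body": {
  "deltas": "-3 -3 25 -0.01 94; -3 -3 55 -0.01 94; -3 -3 85 -0.01 94; -3 -3 110 -0.01 94; -3 -3 126 -0.01 94; -3 -3 131 -0.01 94; -3 -3 131 -0.01 70; -3 -3 131 -0.01 45; -3 -3 131 -0.01 15; -3 -3 131 -0.01 10",
  "squeeze": 35
}}

```text
clock: 4.0
eef_pos: [518.5, -340.6, 68.8]
eef_rot: [-3.141, 0.0, 3.128]
wrist_force: [-0.3, 1.0, 0.0]
finger_gap: 57.5
```

>>> {"method": "jog_arm", "body": {
  "deltas": "0 0 0 0 10; 0 0 0 0 10; 0 0 0 0 10; 0 0 0 0 10; 0 0 -10 0 10; 0 0 -25 0 10; 0 0 -50 0 10; 0 0 -80 0 10; 0 0 -100 0 10; 0 0 -100 0 10"
}}

```text
clock: 5.25
eef_pos: [519.0, -341.0, 170.8]
eef_rot: [-3.139, 0.003, 3.128]
wrist_force: [-0.1, 0.1, -1.6]
finger_gap: 23.4
```

```bash
python3 - <<'E'
from h import *
from cell import optics,manip
delta(527,172,170,np.pi+0.065)
p,z=optics.camera("wrist");cv2.imwrite("pics/w2.png",p[:,:,::-1])
p,z=optics.camera("scene");cv2.imwrite("pics/s2.png",p[:,:,::-1])
E
```

```text
t 5.25 at [ 519.  -341.   170.8] yaw 3.1278 -> d -1.0 513.0 0.8 twist -0.0788 j [-0.64  0.5   1.36  0.    1.28 -2.2 ] F [-0.1  0.1 -1.6]
```

View pics/w2.png

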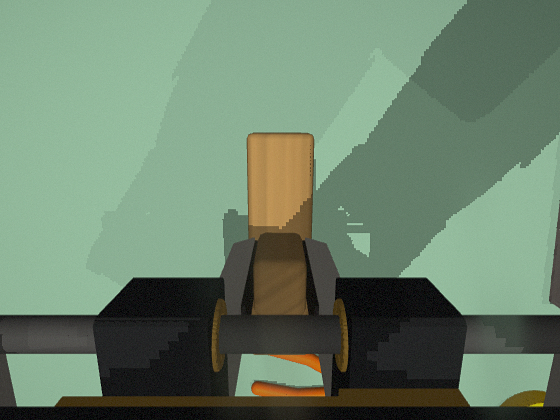

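View pics/s2.png

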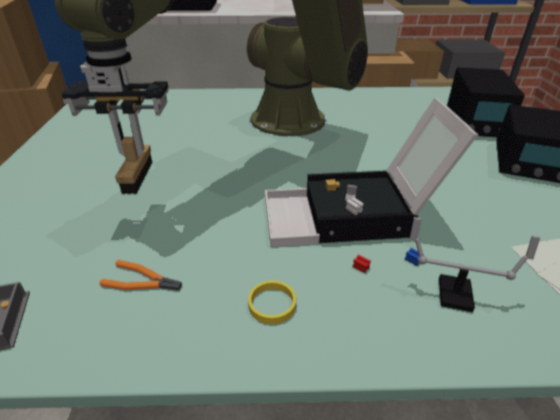

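>>> {"method": "jog_arm", "body": {
  "deltas": "0 15 -10 0 10; 0 50 -20 0 10; 0 105 -30 0 10; 0 165 -30 -0.01 10; 0 225 -30 -0.02 10; 0 285 -30 -0.04 10; 0 345 -30 -0.06 10; 0 395 -30 -0.08 10; 0 425 -30 -0.08 10; 0 435 -30 -0.08 10"
}}

```text
clock: 6.6
eef_pos: [523.7, 96.4, 198.5]
eef_rot: [3.142, -0.0, -3.073]
wrist_force: [0.3, -0.5, -1.0]
finger_gap: 24.3
```

```bash
python3 - <<'E'
from h import *
from cell import optics,manip
d={}
s=manip.read_state();p,z=optics.camera("wrist");cv2.imwrite("pics/w3.png",p[:,:,::-1]);d["w"]=(p,z,wcal(optics.get_calibration("wrist"),s))
p,z=optics.camera("top");cv2.imwrite("pics/t3.png",p[:,:,::-1])
pickle.dump(d,open("d3.pkl","wb"))
delta(527,172,125,np.pi+0.065)
E
```

```text
t 6.7 at [524.   95.1 198.4] yaw -3.0742 -> d -8.1 76.5 73.4 twist 0.0024 j [ 0.11  0.28  1.6  -0.    1.26 -1.53] F [-0.5 -0.5 -0.8]
```

View pics/w3.png

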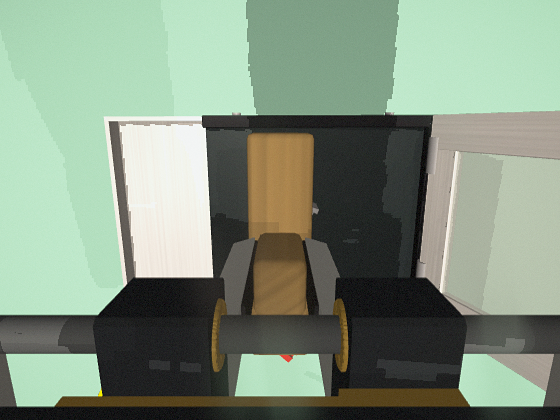

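View pics/t3.png

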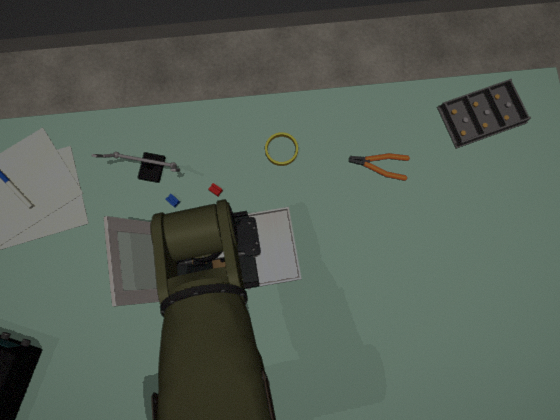

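```bash
python3 - <<'E'
from h import *
p,z,c=pickle.load(open("d3.pkl","rb"))["w"]
im=cv2.resize(p[100:240,95:460],None,fx=2.15,fy=2.15,interpolation=cv2.INTER_CUBIC)
im=cv2.convertScaleAbs(im,alpha=2.0,beta=20)
cv2.imwrite("pics/w3c.png",im[:,:,::-1])
E
```

```text
(no output)
```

View pics/w3c.png

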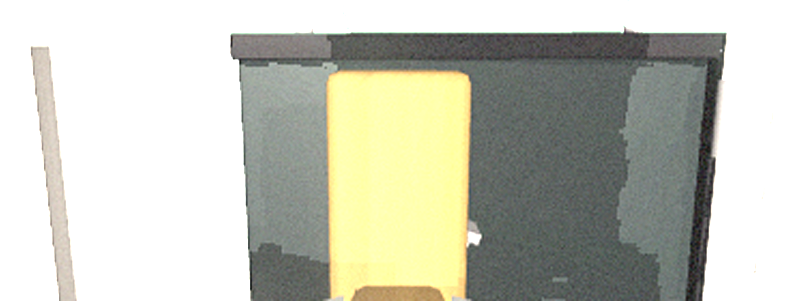

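```bash
python3 - <<'E'
from h import *
p,z,c=pickle.load(open("d3.pkl","rb"))["w"]
f=lambda x,y,h: ray(95+x/2.15,100+y/2.15,c,h).round(1)
print("outer top rail",f(232,34,64),f(725,33,64),"inner top",f(235,59,64),f(715,58,64))
print("bed front edge",f(241,66,50),f(250,298,50))
print("tray outer",f(31,47,24), "brush end z back",f(330,72,198.5-68.8+46),f(468,72,198.5-68.8+46))
print("offcut",f(480,235,60))
E
```

```text
outer top rail [451.4  28.1  64. ] [438.  216.3  64. ] inner top [460.6  29.4  64. ] [447.5 214.   64. ]
bed front edge [463.6  29.   50. ] [561.9  35.   50. ]
tray outer [462.6 -67.4  24. ] brush end z back [459.5  75.4 175.7] [457.1 108.8 175.7]
offcut [524.6 130.8  60. ]
```

>>> {"method": "jog_arm", "body": {
  "deltas": "-3 20 0 0 10; -6 45 0 0 10; -9 68 0 0 10; -9 77 5 0 10; -9 77 20 0 10; -9 77 40 0 10; -9 77 55 0 10; -9 77 65 0 10; -9 77 70 0 10; -9 77 70 0 10"
}}

```text
clock: 7.95
eef_pos: [528.4, 171.8, 128.4]
eef_rot: [-3.142, -0.0, -3.075]
wrist_force: [-0.2, -0.3, -1.2]
finger_gap: 23.7
```

```bash
python3 - <<'E'
from h import *
from cell import optics,manip
s=manip.read_state();p,z=optics.camera("wrist");cv2.imwrite("pics/w4.png",p[:,:,::-1])
c=wcal(optics.get_calibration("wrist"),s)
delta(528.5,172.4,120.5,np.pi+0.067)
p,z=optics.camera("scene");cv2.imwrite("pics/s4.png",cv2.resize(p[90:260,230:480],None,fx=3,fy=3)[:,:,::-1])
E
```

```text
t 8.0 at [528.5 171.8 128.8] yaw -3.0754 -> d -0.1 0.6 8.3 twist -0.0008 j [ 0.25  0.4   1.6  -0.    1.13 -1.39] F [-0.5  1.  -1.1]
```

View pics/w4.png

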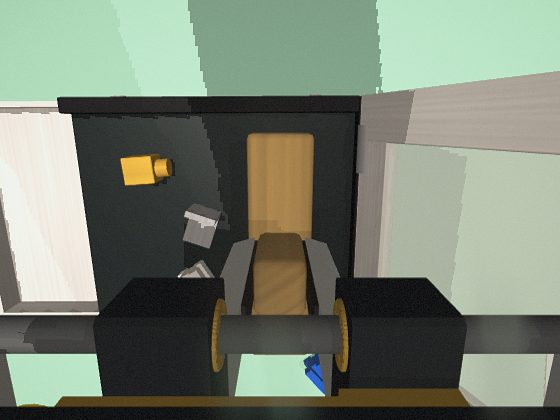

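View pics/s4.png

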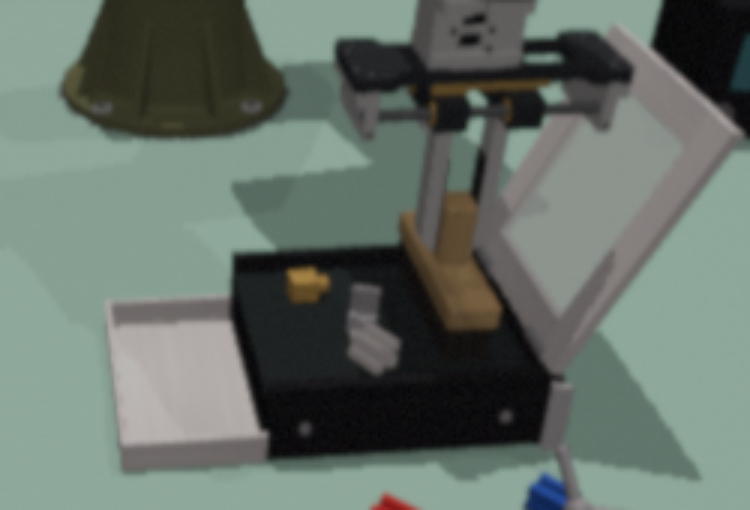

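>>> {"method": "jog_arm", "body": {
  "deltas": "0 0 5 0 10; 0 0 8 0 10; 0 -5 8 0 10; 0 -14 8 0 10; 0 -24 8 0 10; 0 -34 8 0 10; 0 -44 8 0 10; 0 -54 8 0 10; 0 -64 8 0 10; 0 -74 8 0 10"
}}

```text
clock: 9.3
eef_pos: [533.2, 97.4, 120.4]
eef_rot: [3.141, -0.0, -3.075]
wrist_force: [0.4, 1.0, -2.0]
finger_gap: 23.9
```

```bash
python3 - <<'E'
from h import *
from cell import optics,manip
s=manip.read_state();p,z=optics.camera("wrist");cv2.imwrite("pics/w5.png",p[:,:,::-1])
delta(531.5+.067*120,127.5-120,120.5,np.pi+0.067)
p,z=optics.camera("scene");cv2.imwrite("pics/s5.png",cv2.resize(p[90:260,230:480],None,fx=3,fy=3)[:,:,::-1])
E
```

```text
t 9.35 at [533.3  96.4 120.4] yaw -3.0759 -> d -0.4 -89.2 -0.1 twist -0.0013 j [ 0.11  0.38  1.65 -0.    1.11 -1.52] F [ 0.8 -1.5 -1.5]
```

View pics/s5.png

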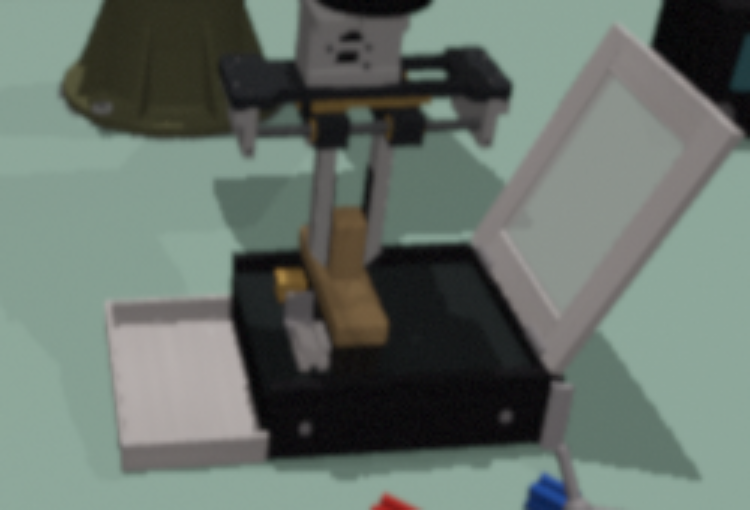

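View pics/w5.png

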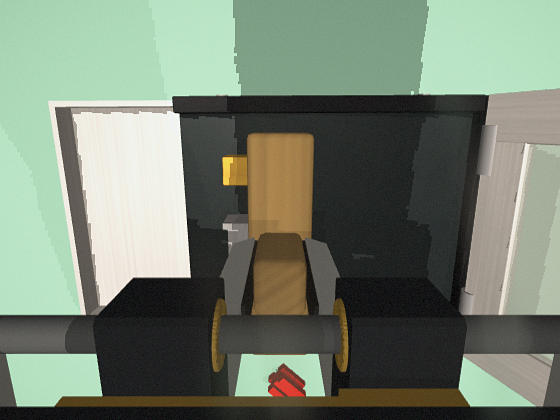

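The brush is pushing all three offcuts ahead of it, so I'm continuing over the edge.

>>> {"method": "jog_arm", "body": {
  "deltas": "0 -8 0 0 10; 0 -18 0 0 10; 0 -28 0 0 10; 0 -38 0 0 10; 0 -47 0 0 10; 0 -56 0 0 10; 0 -65 0 0 10; 0 -74 0 0 10; 0 -83 0 0 10; 0 -90 0 0 10"
}}

```text
clock: 10.65
eef_pos: [539.2, 7.6, 120.5]
eef_rot: [-3.142, 0.0, -3.076]
wrist_force: [0.8, -0.4, -1.8]
finger_gap: 23.7
```

```bash
python3 - <<'E'
from h import *
from cell import optics,manip
s=manip.read_state();p,z=optics.camera("wrist");cv2.imwrite("pics/w6.png",p[:,:,::-1])
delta(518.5,-340,100,np.pi-0.015)
p,z=optics.camera("scene");cv2.imwrite("pics/s6.png",cv2.resize(p[90:260,230:480],None,fx=3,fy=3)[:,:,::-1])
E
```

```text
t 10.7 at [539.2   7.1 120.4] yaw -3.0758 -> d 43.5 -344.9 20.4 twist 0.0807 j [-0.05  0.38  1.66 -0.    1.1  -1.69] F [-0.6 -1.7 -2.7]
```

View pics/s6.png

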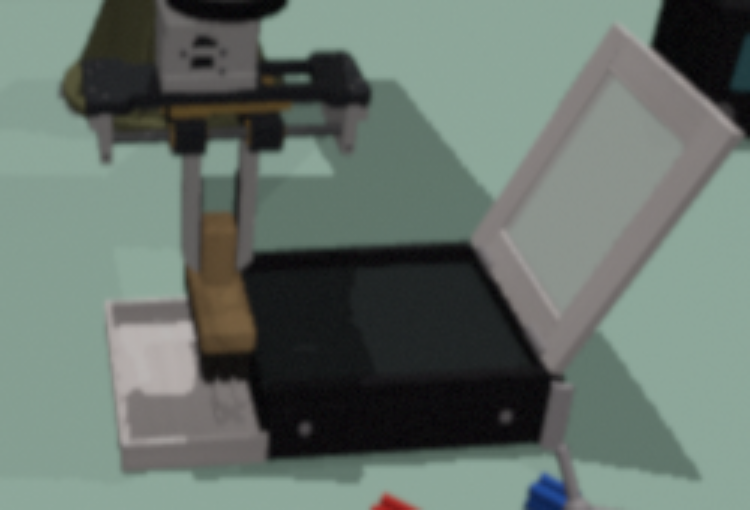

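View pics/w6.png

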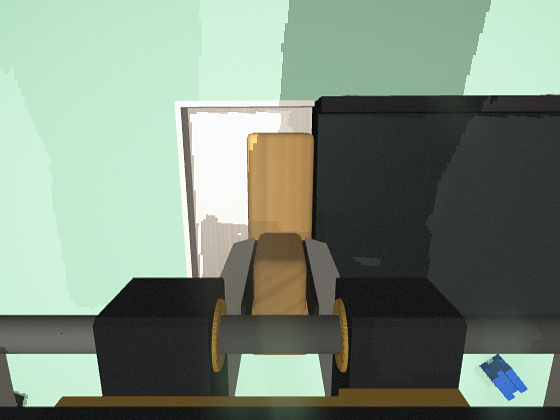

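>>> {"method": "jog_arm", "body": {
  "deltas": "0 0 -15 0 10; 0 -15 -35 0 10; 5 -55 -45 0 10; 12 -110 -45 0.02 10; 20 -170 -45 0.04 10; 28 -230 -40 0.06 10; 36 -285 -30 0.08 10; 41 -325 -15 0.08 10; 43 -341 5 0.08 10; 43 -344 20 0.08 10"
}}

```text
clock: 12.0
eef_pos: [518.9, -338.5, 100.3]
eef_rot: [3.142, 0.0, 3.127]
wrist_force: [0.4, 0.3, -1.8]
finger_gap: 23.5
```

```bash
python3 - <<'E'
from h import *
from cell import optics,manip
delta(518.5,-340,69.5,np.pi-0.015)
p,z=optics.camera("scene");cv2.imwrite("pics/s7.png",cv2.resize(p[90:260,230:480],None,fx=3,fy=3)[:,:,::-1])
p,z=optics.camera("top");cv2.imwrite("pics/t7.png",cv2.resize(p[140:320,90:320],None,fx=3.3,fy=3.3)[:,:,::-1])
E
```

```text
t 12.0 at [ 518.9 -338.5  100.3] yaw 3.1268 -> d 0.4 -1.6 30.8 twist 0.0002 j [-0.64  0.57  1.43  0.    1.14 -2.19] F [ 0.4  0.3 -1.8]
```

View pics/s7.png

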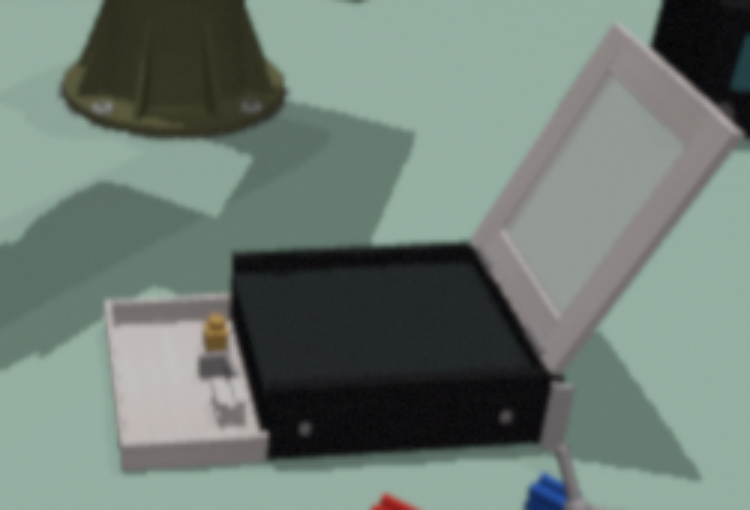

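View pics/t7.png

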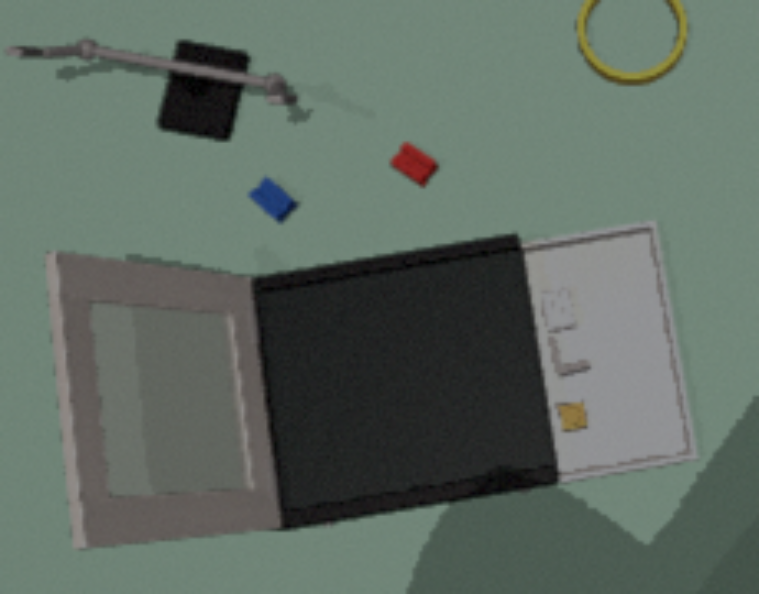

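All three offcuts are in the tray and the bed is empty. Next: setting the brush down.

>>> {"method": "jog_arm", "body": {
  "deltas": "0 0 10 0 10; 0 0 20 0 10; 0 0 27 0 10; 0 0 31 0 10; 0 0 31 0 10; 0 0 31 0 30; 0 0 31 0 60; 0 0 31 0 80; 0 0 31 0 80; 0 0 31 0 80"
}}

```text
clock: 13.35
eef_pos: [519.0, -337.9, 69.5]
eef_rot: [-3.142, 0.0, 3.128]
wrist_force: [-0.0, -0.6, -0.2]
finger_gap: 66.4
```

>>> {"method": "jog_arm", "body": {
  "deltas": "0 0 0 0 80; 0 0 -10 0 80; 0 0 -30 0 80; 0 0 -60 0 80; 0 0 -95 0 80; 0 0 -130 0 80; 0 20 -165 0 60; 0 60 -200 0 40; 0 110 -230 0 20; 0 165 -250 0 10"
}}

```text
clock: 14.6
eef_pos: [520.9, -171.6, 322.6]
eef_rot: [-3.14, 0.003, 3.127]
wrist_force: [1.0, 0.8, -0.4]
finger_gap: 43.1
```

```bash
python3 - <<'E'
from h import *
from cell import optics,manip
delta(500,360,330,np.pi+0.067)
p,z=optics.camera("scene");cv2.imwrite("pics/s8.png",p[:,:,::-1])
p,z=optics.camera("top");cv2.imwrite("pics/t8.png",p[:,:,::-1])
c=optics.get_calibration("top");W=cloud(z,c)
# lid plane from depth, frame strips
P=np.array([W[v,u] for u in range(114,168,4) for v in (222,226,292,296)]);P=P[(P[:,2]>85)&(P[:,2]<235)]
R=np.array([[np.cos(.067),np.sin(.067)],[-np.sin(.067),np.cos(.067)]])
q=(P[:,:2]-[531.5,127.5])@R.T
a=np.polyfit(P[:,2]-64.5,q[:,1],1);print("lid lean",np.arctan(a[0]),"y at hinge z",a[1],"n",len(P))
h=W[(z>0)&(W[...,2]>20)&(W[...,0]>620)&(W[...,0]<850)&(W[...,1]>150)&(W[...,1]<420)];print("helper",h.min(0),h.max(0))
E
```

```text
t 14.6 at [ 520.9 -171.6  322.6] yaw 3.1271 -> d 28.6 531.2 -7.4 twist -0.0815 j [-0.38  0.24  1.36  0.    1.54 -1.94] F [ 1.   0.8 -0.4]
lid lean 0.41559679825521406 y at hinge z 94.90229925638246 n 49
helper [666.60756156 181.59978534  20.05715279] [795.68115023 369.52458256 139.78478269]
```

View pics/s8.png

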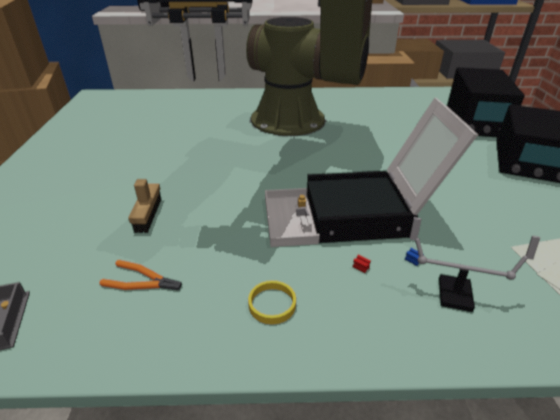

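>>> {"method": "jog_arm", "body": {
  "deltas": "0 20 -10 0 0; 1 60 -10 0 0; 2 118 -10 -0.01 0; 4 176 -10 -0.02 0; 5 234 -10 -0.03 0; 7 292 -10 -0.04 0; 8 350 -10 -0.06 0; 10 408 -10 -0.08 0; 11 464 -10 -0.08 0; 12 510 -10 -0.08 0"
}}

```text
clock: 15.95
eef_pos: [515.8, 339.1, 329.8]
eef_rot: [-3.141, -0.0, -3.076]
wrist_force: [0.4, 0.3, -0.2]
finger_gap: 0.3
```

```bash
cat > lid.py <<'E'
from h import *
def w(yf,x=0): return 531.5+x*.998-.067*yf, 127.5+.067*x+.998*yf
def path(phi,r=168):
    # returns TCP fixture y, z for lid angle theta=phi
    th=phi
    if th>np.pi/2:
        f=th-np.pi/2; return 95+190*np.sin(f)+9*np.cos(f)+12.5, 64.5+r*np.cos(f)-9*np.sin(f)*0+14
    s=np.pi/2-th; return 95-r*np.sin(s)+9*np.cos(s)+12.5, 64.5+r*np.cos(s)+9*np.sin(s)+14
if __name__=="__main__":
    for t in [1.986,1.9,1.8,1.7,1.57,1.5,1.4,1.3,1.2,1.1,1.,.9,.8,.7,.6,.5,.4,.3,.2,.15,.1,.05,0]:
        y,z=path(t);X=w(y);print(t,"yf",round(y,1),"world",np.round(X,1),"z",round(z,1))
E
python3 lid.py; python3 - <<'E'
from h import *
from lid import w
from cell import optics
delta(*w(215),232,np.pi+.067)
p,z=optics.camera("scene");cv2.imwrite("pics/s9.png",p[:,:,::-1])
p,z=optics.camera("wrist");cv2.imwrite("pics/w9.png",p[:,:,::-1])
E
```

```text
1.986 yf 192.4 world [518.6 319.5] z 232.2
1.9 yf 177.4 world [519.6 304.6] z 237.5
1.8 yf 159.4 world [520.8 286.6] z 242.1
1.7 yf 140.9 world [522.1 268.1] z 245.1
1.57 yf 116.4 world [523.7 243.6] z 246.5
1.5 yf 104.6 world [524.5 231.9] z 246.7
1.4 yf 87.8 world [525.6 215.1] z 245.6
1.3 yf 71.2 world [526.7 198.6] z 242.8
1.2 yf 55.0 world [527.8 182.4] z 238.3
1.1 yf 39.3 world [528.9 166.7] z 232.3
1.0 yf 24.3 world [529.9 151.8] z 224.7
0.9 yf 10.1 world [530.8 137.6] z 215.7
0.8 yf -3.1 world [531.7 124.4] z 205.3
0.7 yf -15.2 world [532.5 112.3] z 193.6
0.6 yf -26.1 world [533.2 101.5] z 180.8
0.5 yf -35.6 world [533.9  92. ] z 166.9
0.4 yf -43.7 world [534.4  83.9] z 152.2
0.3 yf -50.3 world [534.9  77.3] z 136.7
0.2 yf -55.4 world [535.2  72.2] z 120.7
0.15 yf -57.3 world [535.3  70.3] z 112.5
0.1 yf -58.8 world [535.4  68.9] z 104.2
0.05 yf -59.8 world [535.5  67.8] z 95.9
0 yf -60.5 world [535.6  67.1] z 87.5
t 15.95 at [515.8 339.1 329.8] yaw -3.0757 -> d -1.5 2.9 97.8 twist -0.0011 j [ 0.52  0.41  1.13  0.    1.61 -1.11] F [ 0.4  0.3 -0.2]
```

View pics/s9.png

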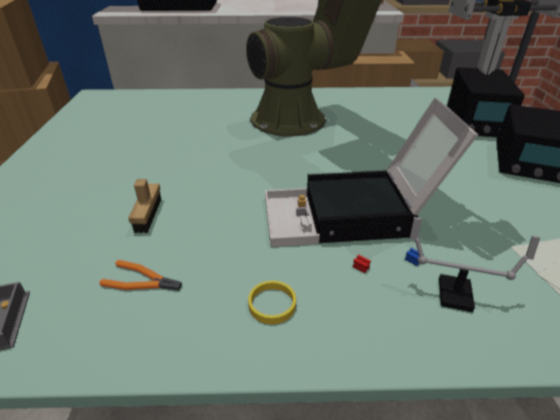

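View pics/w9.png

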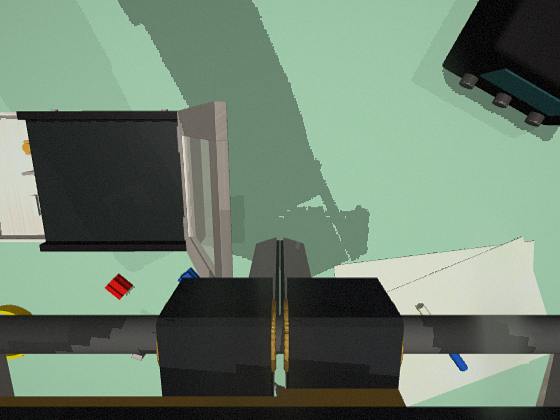

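>>> {"method": "jog_arm", "body": {
  "deltas": "-1 6 10 0 0; -1 6 30 0 0; -1 6 55 0 0; -1 6 78 0 0; -1 6 92 0 0; -1 6 98 0 0; -1 2 98 0 0; -1 -6 98 0 0; -1 -13 98 0 0; -1 -18 98 0 0"
}}

```text
clock: 17.3
eef_pos: [518.6, 318.7, 231.8]
eef_rot: [3.141, 0.0, -3.076]
wrist_force: [-0.4, 0.1, 0.3]
finger_gap: 0.1
```

```bash
python3 - <<'E'
from h import *
from lid import w
from cell import optics
delta(*w(159.4),242,np.pi+.067)
p,z=optics.camera("scene");cv2.imwrite("pics/s10.png",p[:,:,::-1])
E
```

```text
t 17.3 at [518.6 318.7 231.8] yaw -3.0757 -> d -0.1 -32.2 -10.2 twist -0.0011 j [ 0.49  0.42  1.33 -0.    1.39 -1.15] F [-0.4  0.1  0.3]
```

View pics/s10.png

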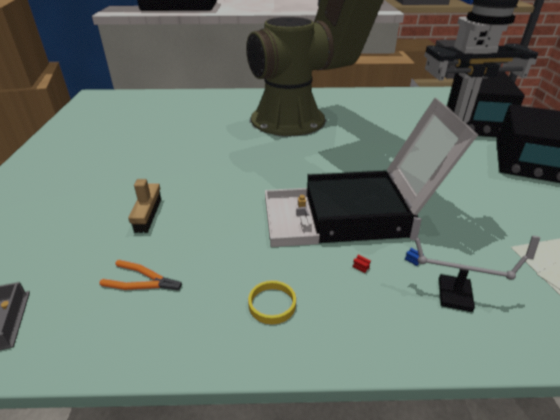

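>>> {"method": "jog_arm", "body": {
  "deltas": "0 -6 0 0 0; 0 -13 -3 0 0; 0 -20 -6 0 0; 0 -27 -8 0 0; 0 -34 -10 0 0; 0 -42 -12 0 0; 0 -50 -13 0 0; 0 -58 -14 0 0; 0 -66 -14 0 0; 0 -74 -14 0 0"
}}

```text
clock: 18.6
eef_pos: [523.4, 244.8, 245.3]
eef_rot: [-3.141, -0.0, -3.075]
wrist_force: [-0.2, 3.0, 2.6]
finger_gap: 0.1
```

```bash
python3 - <<'E'
from h import *
from lid import w
from cell import optics
delta(*w(71.2),242.8,np.pi+.067)
delta(*w(24.3),224.7,np.pi+.067)
p,z=optics.camera("scene");cv2.imwrite("pics/s11.png",p[:,:,::-1])
E
```

```text
t 18.6 at [523.4 244.8 245.3] yaw -3.0755 -> d -0.3 -46.4 2.5 twist -0.0009 j [ 0.37  0.34  1.4  -0.    1.4  -1.26] F [-0.2  3.   2.6]
t 18.6 at [523.4 244.8 245.3] yaw -3.0755 -> d -0.3 -93.3 20.6 twist -0.0009 j [ 0.37  0.34  1.4  -0.    1.4  -1.26] F [-0.2  3.   2.6]
```

View pics/s11.png

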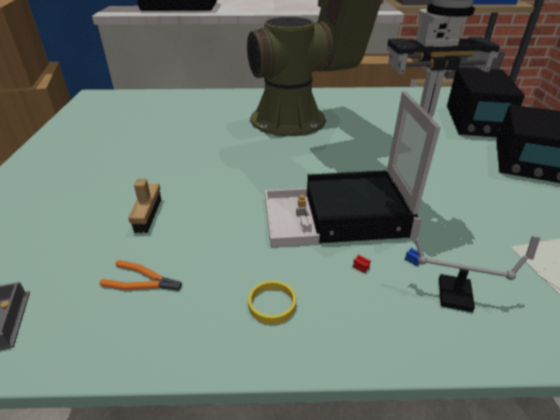

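>>> {"method": "jog_arm", "body": {
  "deltas": "0 -10 -1 0 0; 0 -20 -1 0 0; 0 -30 0 0 0; 0 -38 1 0 0; 0 -46 2.5 0 0; 0 -54 5 0 0; 0 -62 7 0 0; 0 -70 10 0 0; 0 -78 13 0 0; 0 -86 17 0 0"
}}

```text
clock: 19.9
eef_pos: [529.2, 159.1, 228.3]
eef_rot: [-3.142, 0.0, -3.075]
wrist_force: [0.0, 0.9, 2.1]
finger_gap: 0.1
```

```bash
python3 - <<'E'
from h import *
from lid import w,path
from cell import optics
for t in (.95,.8,.7,.6,.5): 
    y,z=path(t); delta(*w(y),z,np.pi+.067)
p,z=optics.camera("scene");cv2.imwrite("pics/s12.png",cv2.resize(p[0:260,230:500],None,fx=2.2,fy=2.2)[:,:,::-1])
E
```

```text
t 19.9 at [529.2 159.1 228.3] yaw -3.0754 -> d -0.2 -14.6 7.9 twist -0.0008 j [ 0.23  0.3   1.5  -0.    1.34 -1.41] F [0.  0.9 2.1]
t 19.9 at [529.2 159.1 228.3] yaw -3.0754 -> d -0.2 -34.8 23.0 twist -0.0008 j [ 0.23  0.3   1.5  -0.    1.34 -1.41] F [0.  0.9 2.1]
t 19.9 at [529.2 159.1 228.3] yaw -3.0754 -> d -0.2 -46.9 34.7 twist -0.0008 j [ 0.23  0.3   1.5  -0.    1.34 -1.41] F [0.  0.9 2.1]
t 19.9 at [529.2 159.1 228.3] yaw -3.0754 -> d -0.2 -57.7 47.5 twist -0.0008 j [ 0.23  0.3   1.5  -0.    1.34 -1.41] F [0.  0.9 2.1]
t 19.9 at [529.2 159.1 228.3] yaw -3.0754 -> d -0.2 -67.3 61.3 twist -0.0008 j [ 0.23  0.3   1.5  -0.    1.34 -1.41] F [0.  0.9 2.1]
```

View pics/s12.png

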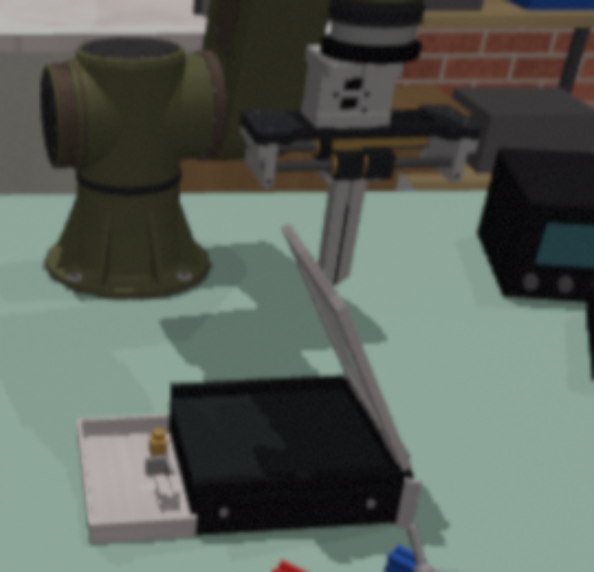

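>>> {"method": "jog_arm", "body": {
  "deltas": "0 -7 3.5 0 0; 0 -14.5 8 0 0; 0 -21.5 12.5 0 0; 0 -28 17.5 0 0; 0 -35 23 0 0; 0 -41 28.5 0 0; 0 -47 34.5 0 0; 0 -52.5 41 0 0; 0 -57.5 47.5 0 0; 0 -62.5 54 0 0"
}}

```text
clock: 21.2
eef_pos: [533.2, 96.9, 174.0]
eef_rot: [-3.142, -0.0, -3.075]
wrist_force: [0.1, 0.8, 1.6]
finger_gap: 0.8
```

```bash
python3 - <<'E'
from h import *
from lid import w,path
from cell import optics
for t in (.45,.35,.25,.15,.05,0): 
    y,z=path(t); delta(*w(y),z,np.pi+.067)
E
```

```text
t 21.2 at [533.2  96.9 174. ] yaw -3.0754 -> d -0.4 -9.3 14.3 twist -0.0008 j [ 0.11  0.32  1.6  -0.    1.22 -1.52] F [0.1 0.8 1.6]
t 21.2 at [533.2  96.9 174. ] yaw -3.0754 -> d -0.4 -16.6 29.4 twist -0.0008 j [ 0.11  0.32  1.6  -0.    1.22 -1.52] F [0.1 0.8 1.6]
t 21.2 at [533.2  96.9 174. ] yaw -3.0754 -> d -0.4 -22.5 45.2 twist -0.0008 j [ 0.11  0.32  1.6  -0.    1.22 -1.52] F [0.1 0.8 1.6]
t 21.2 at [533.2  96.9 174. ] yaw -3.0754 -> d -0.4 -26.7 61.5 twist -0.0008 j [ 0.11  0.32  1.6  -0.    1.22 -1.52] F [0.1 0.8 1.6]
t 21.2 at [533.2  96.9 174. ] yaw -3.0754 -> d -0.4 -29.3 78.1 twist -0.0008 j [ 0.11  0.32  1.6  -0.    1.22 -1.52] F [0.1 0.8 1.6]
t 21.2 at [533.2  96.9 174. ] yaw -3.0754 -> d -0.4 -29.9 86.5 twist -0.0008 j [ 0.11  0.32  1.6  -0.    1.22 -1.52] F [0.1 0.8 1.6]
```

Force is small and the lid is following. I'll go slower for the last part.

>>> {"method": "jog_arm", "body": {
  "deltas": "0 -4 6.5 0 0; 0 -8 12.5 0 0; 0 -12 19 0 0; 0 -15 25.5 0 0; 0 -18 32 0 0; 0 -20.5 38.5 0 0; 0 -22.5 45 0 0; 0 -24.5 51.5 0 0; 0 -26 58 0 0; 0 -27 63 0 0"
}}

```text
clock: 22.45
eef_pos: [534.9, 70.3, 111.0]
eef_rot: [-3.142, -0.0, -3.075]
wrist_force: [-0.4, -0.6, 1.4]
finger_gap: 0.4
```

>>> {"method": "jog_arm", "body": {
  "deltas": "0 0 3 0 0; 0 -1 6 0 0; 0 -1 9 0 0; 0 -1.5 11 0 0; 0 -2 13 0 0; 0 -2 15 0 0; 0 -2 17 0 0; 0 -2 19 0 0; 0 -2 20 0 0; 0 -2 21 0 0"
}}

```text
clock: 23.7
eef_pos: [535.1, 68.3, 90.4]
eef_rot: [-3.142, -0.0, -3.075]
wrist_force: [0.4, -0.8, 1.4]
finger_gap: 0.7
```

```bash
python3 - <<'E'
from h import *
from lid import w,path
from cell import optics
delta(*w(path(0)[0]),87.5)
p,z=optics.camera("scene");cv2.imwrite("pics/s13.png",cv2.resize(p[60:260,230:500],None,fx=2.9,fy=2.9)[:,:,::-1])
E
```

```text
t 23.7 at [535.1  68.3  90.4] yaw -3.0754 -> d -0.3 -1.2 2.9 twist 0 j [ 0.06  0.42  1.68 -0.    1.04 -1.58] F [ 0.4 -0.8  1.4]
```

View pics/s13.png

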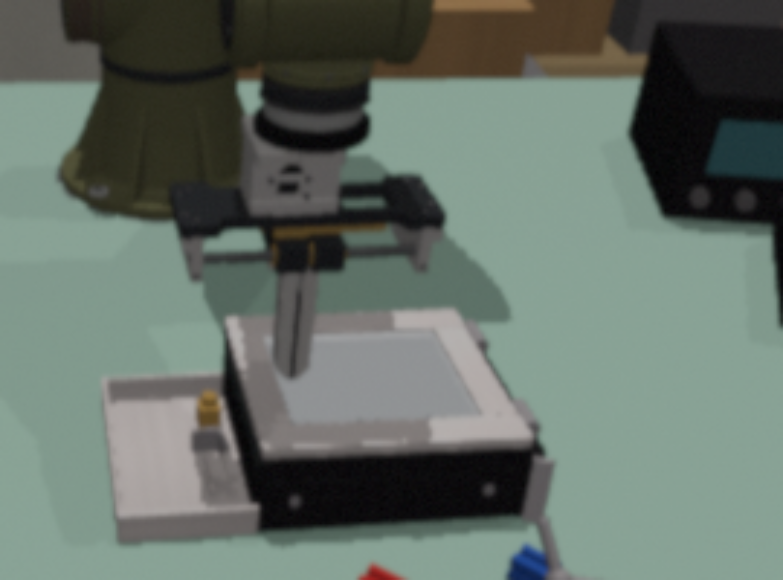

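>>> {"method": "jog_arm", "body": {
  "deltas": "0 0 0.5 0 0; 0 0 1 0 0; 0 0 1.5 0 0; 0 0 2 0 0; 0 0 2.5 0 0; 0 0 2.8 0 0; 0 0 3.1 0 0; 0 0 3.4 0 0; 0 0 3.7 0 0; 0 0 4 0 0"
}}

```text
clock: 25.0
eef_pos: [535.3, 68.4, 87.6]
eef_rot: [-3.142, 0.001, -3.075]
wrist_force: [-7.5, -2.1, 16.6]
finger_gap: 0.6
```

16.6 N at z 87.6, against an expected 87.5 for a shut lid, so it's resting on the rails. Retreating.

>>> {"method": "jog_arm", "body": {
  "deltas": "0 0 -3 0 0; 0 0 -10 0 0; 0 0 -30 0 0; 0 0 -60 0 0; 0 0 -100 0 0; 0 -20 -140 0 0; 0 -60 -160 0 0; 0 -110 -170 0 0; 0 -150 -170 0 0; 0 -160 -170 0 0"
}}

```text
clock: 26.25
eef_pos: [545.6, -93.0, 256.5]
eef_rot: [-3.142, -0.0, -3.078]
wrist_force: [0.6, 0.1, 0.2]
finger_gap: 0.1
```

>>> {"method": "jog_arm", "body": {
  "deltas": "20 0 0 0 0; 60 -10 0 0 0; 100 -20 0 0 0; 130 -30 0 0 0; 150 -40 0 0 0; 160 -40 0 0 0; 160 -40 0 0 0; 160 -40 0 0 0; 160 -40 0 0 0; 160 -40 0 0 0"
}}

```text
clock: 27.5
eef_pos: [388.9, -141.6, 256.3]
eef_rot: [3.141, -0.0, -3.075]
wrist_force: [-0.4, 0.5, -0.4]
finger_gap: 0.5
```

```bash
python3 - <<'E'
from h import *
from cell import optics
delta(0,0,0)
p,z=optics.camera("scene");cv2.imwrite("pics/s14.png",p[:,:,::-1])
cv2.imwrite("pics/s14c.png",cv2.resize(p[90:260,230:480],None,fx=3,fy=3)[:,:,::-1])
p,z=optics.camera("top");cv2.imwrite("pics/t14.png",p[:,:,::-1])
W=cloud(z,optics.get_calibration("top"));R=np.array([[np.cos(.067),np.sin(.067)],[-np.sin(.067),np.cos(.067)]])
q=(W[...,:2]-[531.5,127.5])@R.T;H=W[...,2]
for y0 in (-80,-70,80,70):
  m=(abs(q[...,0])<60)&(abs(q[...,1]-y0)<4)&(z>0);print(y0,np.median(H[m]).round(2),m.sum())
E
```

```text
t 27.5 at [ 388.9 -141.6  256.3] yaw -3.075 -> d 378.7 167.2 256.3 twist 0 j [-0.44 -0.04  1.82  0.    1.36 -2.08] F [-0.4  0.5 -0.4]
-80 73.82 183
-70 72.51 182
80 73.6 184
70 73.21 196
```

View pics/s14.png

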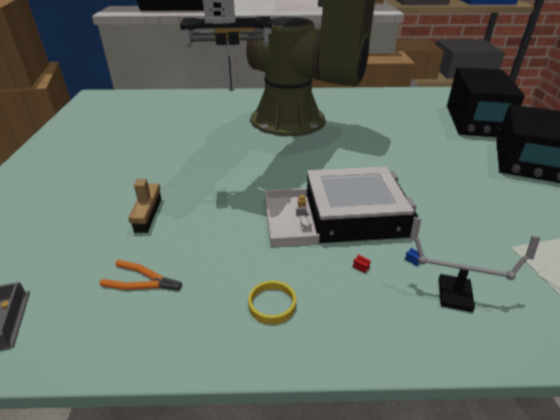

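View pics/t14.png

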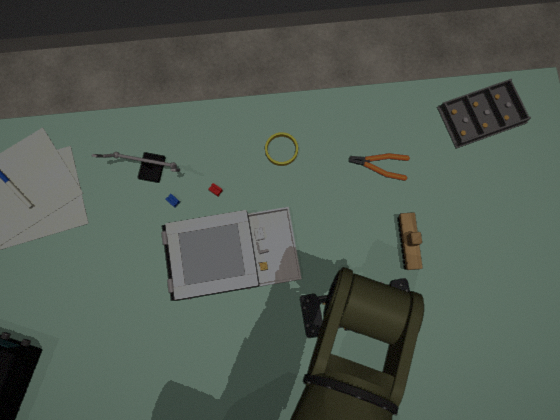

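View pics/s14c.png

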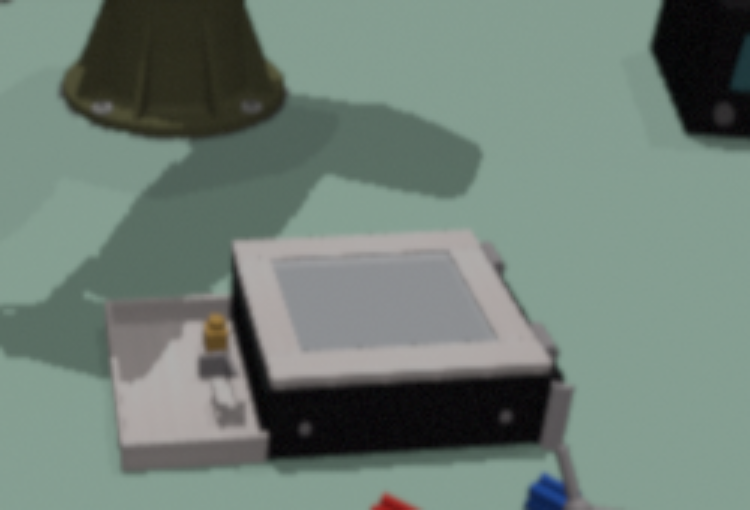

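The lid is flat: depth reads about 73.5 mm at both the free edge and the hinge end. The offcuts are in the tray, the brush is standing on the bench, and the bystanders haven't moved.

```bash
python3 -c "
from cell import workorder
print(workorder.sign_off())"
```

```text
the job is handed in; nothing more can be done
None
```

I swept all three offcuts into the catch tray with the brush while the lid was open, and the gripper never touched them. I then stood the brush back at its original spot, clear of the fixture, and lowered the lid slowly until it was shut. The job was handed in at about 27.6 s, against the 67 s limit.

**Last checks:**
- **Offcuts:** the final pictures show all three in the tray. The bed looked empty just before I shut the lid. The brass stub came to rest on its end.
- **Lid:** depth reads about 73.5 mm at both the free edge and the hinge end, which matches fully shut. I pressed it down with 16.6 N at most. It stayed flat after the arm withdrew.
- **Bystanders:** the tape, pliers and helping-hands stand appear in the same place in the before and after pictures.
- **Arm:** it ended away from everything, touching nothing.

No check failed. The only disagreement was that different camera views placed the fixture up to about 8 mm apart. I used a position between them, and neither the sweep nor the lid closing showed any problem from it.

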